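Pack the neck blank in the carving fixture

ROBOT

A 6-joint arm with a two-finger parallel gripper is mounted at the origin on the work surface. World frame = base frame: x ahead of the robot, y to its left, z up, the work surface at z = 0. Lengths are in m, angles in rad, forces in N, time in s.
With the tool pointing down it reaches from about 0.325 to 0.9 m from the base axis. Payload 6.1 kg.
Tool frame: the origin (TCP) lies midway between the tips of the shut fingers; the grasp point (between the pads) lies 19 mm behind it; x points along the fingers, y is the direction in which the jaws open and shut, and the axes are right-handed (so a half turn about x gives the same grasp; the last joint's range is limited). The gripper opens to 85 mm and grips with 20 to 120 N. Pads are 22 mm wide; open, the fingers measure 114 mm over their backs; the gripper's body (76 mm by 85 mm) begins 54 mm behind the grasp point. The pads swing forward as they close: fully open they stand 13 mm farther back than shut.
Start: joints at [1.132, 0.22, 1.526, -0, 1.395, -0.126], TCP at [0.192, 0.595, 0.231] pointing down, gripper open.
Joint ranges: [-2.98, 2.98], [-0.91, 2.08], [0.09, 2.57], [-1.24, 4.39], [0.2, 2.65], [-2.68, 2.68]. Speed limits (rad/s): [2.57, 2.57, 3.01, 3.14, 3.14, 3.14].

INTERFACE

Orientations are given as [roll, pitch, yaw] about the fixed x, y, z axes, in that order (R = Rz(yaw) Ry(pitch) Rx(roll)).
In Python, from plant import movep, move_l, set_joints, gripper_to, hold, inverse_kinematics, observe, get_image, get_calibration, Unreachable, job_done gives the robot as it stands. Calls block until the motion is done:
- movep(position, orientation): joint-space move of the TCP to a pose.
- move_l(position, feed=0.15, rotation=None, max_force=None): straight line of the TCP; rotation=None keeps the orientation; feed is the mean speed in m/s. With max_force (N) it stops when the force on the tool has changed by that much, and returns True; else False.
- set_joints(angles): joint-space move.
- gripper_to(opening, f_grip=None): finger opening in m; f_grip is the grip in N (None keeps the last); returns when the fingers have stopped.
- hold(seconds).
- inverse_kinematics(position, orientation): joint angles nearest the present ones, or None.
- observe(): the state.
- get_image(name): name is "scene" or "top" or "wrist"; returns (picture, depth): 384x512x3 uint8, red, green, blue; 384x512 float32, m along the optical axis (not along the pixel's ray), 0 where there is no reading.
- get_calibration(name): a dict with "intrinsics" (3x3 intrinsics, pixels), "world_from_camera" (4x4, takes a point from camera to world coordinates). Camera axes: x right, y down, z forward; pixel columns grow to the right and rows downward; lengths in m; the calibration is good to about 2 mm. The wrist camera is an equidistant fisheye: a pixel r from the principal point sees the ray r / f radians off the axis. A picture is of the moment at which its call begins: read the wrist's pose just before it. get_calibration takes no time and is no camera call; for the wrist camera it gives the pose at the moment of the call.
A pose or a line that the arm cannot do raises Unreachable and nothing moves.
- job_done(): hands the job in, once; it reports no verdict.
The state is a dict: "time_s": time; "q": joint angles; "joint_velocities": joint speeds; "joint_torque": joint torques, N m; "eef_pos": TCP position; "tcp_rot": TCP orientation; "ft_force": force on the tool from outside, world axes, zero at the start; "torque": the same for the moment, N m; "opening": finger opening in m.
Only numpy, scipy, OpenCV 4.12 (cv2) and the standard library are available. Lean on these libraries where they do the work, as an engineer would, in place of code of your own. Each camera call takes 0.05 s, during which the arm holds its last target.

TASK

The neck blank in the working bay of the carving fixture must not shift sideways while it is carved: from the sloping rack choose the two packers that together fill the gap between blank and fence snugly, and stand both in that gap side by side, lengthwise and alongside the middle of the blank, tabs up, fully down on the fixture's base, without forcing. Leave the other two packers in the rack and do not disturb anything else on the bench.

Things in the scene. Friction and masses are not known exactly. Their poses are not given: they have to be found in the camera images.
- fixture: carving fixture, fixed: plywood base 240 (x) x 256 (y) x 15 mm with two aluminium walls along x, each 220 long and 40 mm high (tops 55 mm above the bench). Origin: underside, below the gap, midway along it; z up. Inner faces: datum cheek y = -97 mm, fence y = +30 mm. Between them is the working bay: a blank fixed flush against the cheek; the gap is between blank and fence
- fence (a point): middle of the fence's inner face, at base level (15 mm up): 30 mm along +y from the fixture's origin; axes as the fixture's. The fence is 22 mm thick, its top edge on the gap side chamfered 5 mm. Outside it (y above 52 mm of the fixture) only the spare blank is stored, flush to 2 mm
- blank_maple: pale neck blank, dark centre stripe, fixed, 220 (x) x 67 (y) x 40 mm high, top edges chamfered 5 mm. Origin: middle of the lower edge of its back face; it extends along +y; axes as the fixture's. Origin at y = -97 mm of the fixture: it is in the working bay and leaves a 60 mm gap. At y = +54 mm: it is the spare, not in use
- blank_walnut: dark neck blank, pale centre stripe, fixed, 220 (x) x 61 (y) x 40 mm high; otherwise as the maple one. Origin at y = -97 mm of the fixture: it is in the working bay and leaves a 66 mm gap. At y = +54 mm: it is the spare, not in use
- rack: plywood rack, fixed: a board 252 mm wide (y) sloping 30 degrees down to its -x side, which faces away from the robot; lip 18 mm high at the lower edge, 10 mm dividers, four bays 60 mm apart along y. A packer stands in each, square to the slope, so leaning 30 degrees to -x; which is where varies. Origin: centre of underside; the middle of the slope is 52 mm above
- packer18: packer 18 mm thick with yellow tab, loose, about 83 g. Wooden body 100 (x) x 18 (y) x 45 mm high, all long edges chamfered 4 mm; on it, centred, a tab 50 (x) x 14 (y) x 50 mm high, to be gripped by its ends across the 50 mm. Origin: centre of underside, z to the tab. Either way round fits. In the rack x runs up the slope, lower end on the lip; it comes out along its z or straight up
- packer24: packer 24 mm thick with green tab, loose, about 100 g. Wooden body 100 (x) x 24 (y) x 45 mm high, all long edges chamfered 4 mm; on it, centred, a tab 50 (x) x 14 (y) x 50 mm high, to be gripped by its ends across the 50 mm. Origin: centre of underside, z to the tab. Either way round fits. In the rack x runs up the slope, lower end on the lip; it comes out along its z or straight up
- packer32: packer 32 mm thick with blue tab, loose, about 124 g. Wooden body 100 (x) x 32 (y) x 45 mm high, all long edges chamfered 4 mm; on it, centred, a tab 50 (x) x 14 (y) x 50 mm high, to be gripped by its ends across the 50 mm. Origin: centre of underside, z to the tab. Either way round fits. In the rack x runs up the slope, lower end on the lip; it comes out along its z or straight up
- packer44: packer 44 mm thick with red tab, loose, about 159 g. Wooden body 100 (x) x 44 (y) x 45 mm high, all long edges chamfered 4 mm; on it, centred, a tab 50 (x) x 14 (y) x 50 mm high, to be gripped by its ends across the 50 mm. Origin: centre of underside, z to the tab. Either way round fits. In the rack x runs up the slope, lower end on the lip; it comes out along its z or straight up
- glue: white glue bottle with an orange cap, upright, 60 mm across, 150 mm high, bystander; origin at the centre of its base
- sanding_block: cork sanding block, 120 x 60 x 32 mm, lying flat, bystander; origin at the centre of its underside
- brush: flat brush with a wooden handle, 200 mm long, lying on the bench, bystander; origin below its middle, x towards the bristles
Not all that is in view belongs to the job. What is shaped like the packer24 but black or pink is not meant.

How it is judged:
At the end, for the whole second after the job is handed in: In the gap, at rest: packers 24 + 32 (maple blank in the working bay) or 18 + 44 (walnut), on the base to 4 mm, upright and in line within 0.12 rad, middles within 50 mm of the blank's middle along its length. The other two packers within 30 mm of their starts (((y of blank_maple in the frame of fixture below -0.05 m and distance of each of packer18, packer44 from where it was at the start of the episode below 0.03 m and x of packer24 in the frame of fixture between -0.05 and 0.05 m and y of packer24 in the frame of fixture between -0.036 and 0.03 m and z of packer24 in the frame of fixture between 0.01 and 0.019 m and angle between each of packer24, packer32's own z axis and vertical below 0.12 rad and angle between the x axis of each of packer24, packer32 and the x axis of fixture, either way round below 0.12 rad and linear speed of each of packer24, packer32 below 0.02 m/s and x of packer32 in the frame of fixture between -0.05 and 0.05 m and y of packer32 in the frame of fixture between -0.036 and 0.03 m and z of packer32 in the frame of fixture between 0.01 and 0.019 m) or (y of blank_walnut in the frame of fixture below -0.05 m and x of packer18 in the frame of fixture between -0.05 and 0.05 m and y of packer18 in the frame of fixture between -0.036 and 0.03 m and z of packer18 in the frame of fixture between 0.01 and 0.019 m and angle between each of packer18, packer44's own z axis and vertical below 0.12 rad and angle between the x axis of each of packer18, packer44 and the x axis of fixture, either way round below 0.12 rad and linear speed of each of packer18, packer44 below 0.02 m/s and distance of each of packer24, packer32 from where it was at the start of the episode below 0.03 m and x of packer44 in the frame of fixture between -0.05 and 0.05 m and y of packer44 in the frame of fixture between -0.036 and 0.03 m and z of packer44 in the frame of fixture between 0.01 and 0.019 m))); the robot touches nothing.
It fails at once if a bystander (glue bottle, sanding block, brush) is moved more than 30 mm or the bottle tipped (distance of any of glue, sanding_block, brush from where it was at the start of the episode above 0.03 m or angle between glue's own z axis and vertical above 0.4 rad).
It fails at once if a packer is forced: pressed on the fixture or a blank with more than 70 N (contact force between any of packer18, packer24, packer32, packer44 and fixture above 70 N or contact force between any of packer18, packer24, packer32, packer44 and blank_maple above 70 N or contact force between any of packer18, packer24, packer32, packer44 and blank_walnut above 70 N).
It also fails if it takes over 72 s, if anything falls off the work surface, if the arm or the gripper's body presses on something with over 40 N, if the wrist force passes 120 N, or if a joint passes its speed limit or range.

## Working session

There is one attempt and no reset: what is moved stays moved. The work goes in short steps, each a Python script; the robot and the scene stay as the last script left them, time stands still between calls to the robot, and variables do not carry over. Pictures are saved under pics/ and viewed, and the job is handed in when it is done.

```bash
mkdir -p pics; ls
python3 - <<'E'
from plant import *
import cv2,numpy as np
for n in ["scene","top","wrist"]:
    im,d=get_image(n); cv2.imwrite(f"pics/{n}0.png",im[:,:,::-1]); np.save(f"pics/{n}0.npy",d)
    np.save(f"pics/{n}0i.npy",im)
    c=get_calibration(n); np.savez(f"pics/{n}0c.npz",K=c["intrinsics"],T=c["world_from_camera"])
    print(n,np.round(c["intrinsics"],1).tolist(),np.round(c["world_from_camera"],3).tolist())
print(observe())
E
```

```text
pics
scene [[478.2, 0.0, 268.2], [0.0, 478.2, 190.3], [0.0, 0.0, 1.0]] [[-0.623, 0.49, -0.609, 1.446], [0.782, 0.405, -0.473, 0.677], [0.015, -0.771, -0.636, 0.96], [0.0, 0.0, 0.0, 1.0]]
top [[374.8, 0.0, 254.1], [0.0, 374.8, 190.1], [0.0, 0.0, 1.0]] [[-0.025, -0.996, 0.086, 0.48], [-1.0, 0.025, 0.002, -0.001], [-0.004, -0.086, -0.996, 1.188], [0.0, 0.0, 0.0, 1.0]]
wrist [[297.3, 0.0, 251.2], [0.0, 297.3, 194.1], [0.0, 0.0, 1.0]] [[0.307, 0.918, 0.251, 0.129], [0.952, -0.296, -0.083, 0.615], [-0.002, 0.264, -0.964, 0.374], [0.0, 0.0, 0.0, 1.0]]
{'time_s': 0.15, 'q': array([ 1.13192424e+00,  2.21054844e-01,  1.52733717e+00,  1.13545322e-05,
        1.39472660e+00, -1.26082425e-01]), 'joint_velocities': array([ 0.00062884, -0.00112138, -0.00327997,  0.00122649,  0.00251232,
       -0.00208905]), 'joint_torque': array([ 2.16214657e-04, -4.97484791e+01, -3.89903033e+01, -3.08628005e-04,
        7.19286123e-03, -2.86751640e-05]), 'eef_pos': array([0.19211047, 0.59425056, 0.23045034]), 'tcp_rot': array([-1.70420251,  1.56927033, -2.01699416]), 'ft_force': array([-0.24191143, -0.05094824,  0.33074817]), 'torque': array([ 0.01396919, -0.00648867, -0.00594724]), 'opening': 0.08529335140600648}
```

View pics/scene0.png

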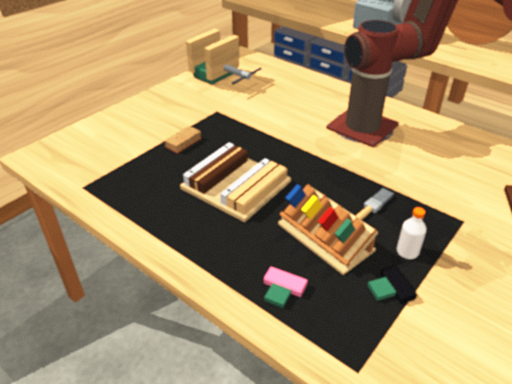

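View pics/top0.png

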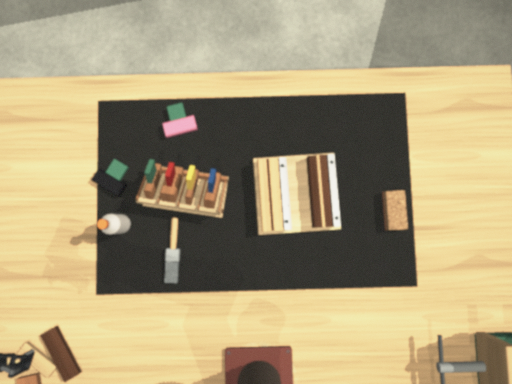

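View pics/wrist0.png

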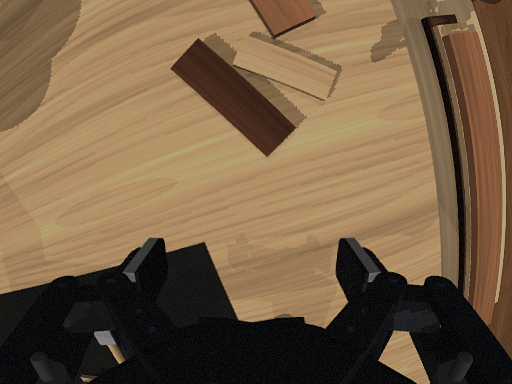

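```bash
cat > h.py <<'E'
import numpy as np,cv2
def load(n,t="0"):
    im=np.load(f"pics/{n}{t}i.npy");d=np.load(f"pics/{n}{t}.npy");c=np.load(f"pics/{n}{t}c.npz")
    return im,d,c["K"],c["T"]
def cloud(d,K,T):
    v,u=np.mgrid[:d.shape[0],:d.shape[1]]
    P=np.stack([(u-K[0,2])/K[0,0]*d,(v-K[1,2])/K[1,1]*d,d],-1)
    return P@T[:3,:3].T+T[:3,3]
E
python3 - <<'E'
from h import *
im,d,K,T=load("top");P=cloud(d,K,T)
a=cv2.resize(im[140:250,125:235],None,fx=5,fy=5,interpolation=2);b=cv2.resize(im[140:250,245:355],None,fx=5,fy=5,interpolation=2)
cv2.imwrite("pics/crop.png",np.hstack([a,b])[:,:780,::-1][:, :,:]) if 0 else cv2.imwrite("pics/crop.png",cv2.resize(np.hstack([a,b]),(800,400))[:,:,::-1])
for r in (165,195,225):
    print(r); print([(u,*np.round(P[r,u]*1000).astype(int).tolist()) for u in range(250,346,3)])
im,d,K,T=load("scene")
cv2.imwrite("pics/crop2.png",cv2.resize(im[130:290,170:400],None,fx=3.4,fy=3.4,interpolation=2)[:,:,::-1])
E
```

```text
165
[(250, 664, 12, 2), (253, 664, 3, -3), (256, 661, -7, 18), (259, 655, -16, 54), (262, 654, -25, 62), (265, 654, -34, 56), (268, 653, -43, 62), (271, 654, -52, 57), (274, 653, -61, 58), (277, 653, -71, 56), (280, 653, -80, 57), (283, 653, -89, 56), (286, 653, -98, 56), (289, 659, -111, 13), (292, 658, -121, 15), (295, 658, -130, 19), (298, 657, -139, 18), (301, 658, -149, 15), (304, 657, -159, 14), (307, 655, -166, 26), (310, 650, -171, 57), (313, 650, -180, 57), (316, 650, -189, 58), (319, 651, -200, 51), (322, 650, -208, 56), (325, 649, -217, 56), (328, 650, -227, 51), (331, 649, -235, 57), (334, 648, -244, 59), (337, 657, -265, 2), (340, 657, -275, 0), (343, 656, -284, 5)]
195
[(250, 568, 15, 1), (253, 567, 5, 6), (256, 566, -4, 18), (259, 563, -14, 51), (262, 563, -23, 56), (265, 562, -32, 58), (268, 562, -41, 54), (271, 562, -50, 55), (274, 562, -59, 57), (277, 562, -68, 56), (280, 561, -77, 58), (283, 561, -86, 54), (286, 561, -95, 53), (289, 563, -108, 17), (292, 563, -117, 20), (295, 563, -126, 20), (298, 563, -136, 16), (301, 562, -145, 19), (304, 562, -155, 16), (307, 56
[... 263 characters left out ...]
0, -281, 0)]
225
[(250, 473, 17, 2), (253, 473, 7, 1), (256, 472, -2, 3), (259, 472, -11, 18), (262, 472, -20, 53), (265, 472, -29, 54), (268, 472, -38, 57), (271, 472, -47, 57), (274, 471, -56, 61), (277, 471, -65, 58), (280, 471, -74, 54), (283, 471, -84, 51), (286, 470, -92, 57), (289, 470, -101, 54), (292, 470, -114, 16), (295, 469, -123, 20), (298, 469, -132, 19), (301, 469, -142, 18), (304, 469, -152, 15), (307, 468, -161, 16), (310, 468, -170, 15), (313, 468, -175, 44), (316, 468, -183, 55), (319, 468, -192, 55), (322, 468, -200, 58), (325, 468, -209, 56), (328, 467, -219, 54), (331, 480, -1, 1188), (334, 467, -237, 53), (337, 467, -246, 56), (340, 466, -254, 58), (343, 466, -275, 6)]
```

View pics/crop.png

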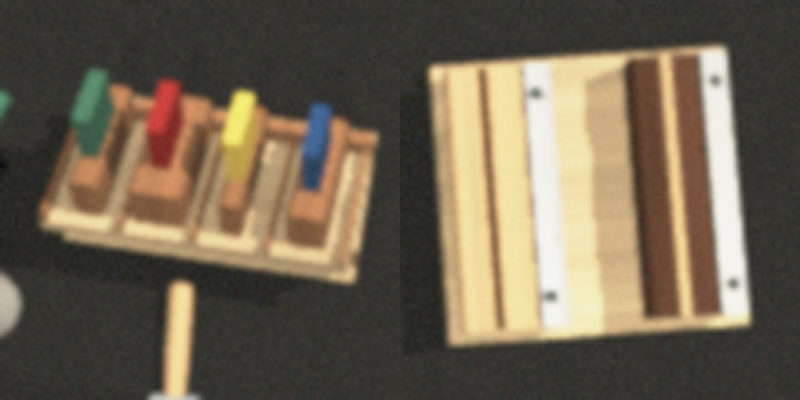

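View pics/crop2.png

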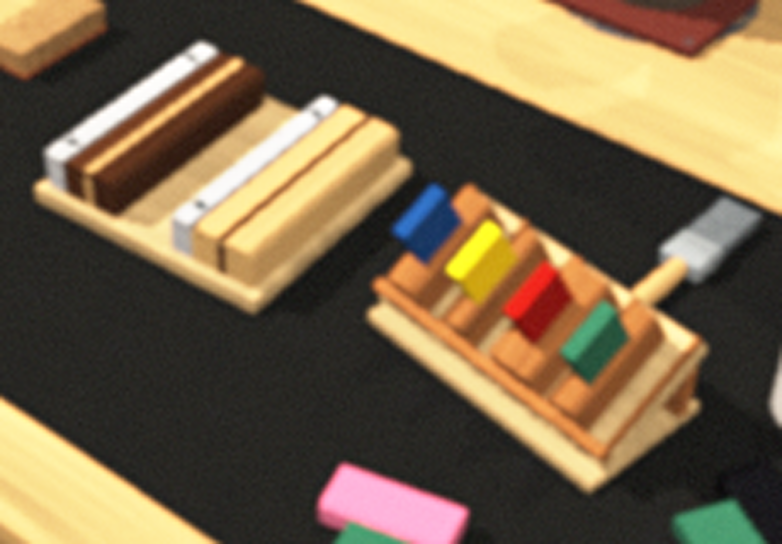

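Run:
```python
from h import *
im,d,K,T=load("top");P=cloud(d,K,T)
hsv=cv2.cvtColor(im,cv2.COLOR_RGB2HSV)
rng={"green":(60,85),"red":(0,6),"yellow":(24,34),"blue":(105,125)}
for n,(a,b) in rng.items():
    m=(hsv[...,0]>=a)&(hsv[...,0]<=b)&(hsv[...,1]>150); m[:155]=0;m[205:]=0;m[:,:140]=0;m[:,235:]=0
    m&=(P[...,2]>.08)
    v,u=np.nonzero(m);Q=P[m]
    print(n,len(v),(u.mean(),v.mean()),np.round(np.median(Q,0),3),np.round(np.percentile(Q,[3,97],axis=0),3).tolist())
from plant import *
# candidate look poses
from scipy.spatial.transform import Rotation as R
print(observe()['eef_pos'])
for p in [(.45,.25,.4),(.5,.2,.42),(.45,-.13,.38),(.5,-.13,.4)]:
  for yaw in (0,np.pi/2,-np.pi/2):
    o=(R.from_euler('z',yaw)*R.from_matrix([[0,0,1.],[0,1,0],[-1,0,0]])).as_euler('xyz')
    print(p,yaw,np.round(o,2),inverse_kinematics(p,o))
```

```text
<stdin>:9: RuntimeWarning: Mean of empty slice.
  ret = ret.dtype.type(ret / rcount)
  return _methods._mean(a, axis=axis, dtype=dtype,
  ret = um.true_divide(
Traceback (most recent call last):
IndexError: index -1 is out of bounds for axis 0 with size 0
```

Run:
```python
from h import *
im,d,K,T=load("top");P=cloud(d,K,T)
hsv=cv2.cvtColor(im,cv2.COLOR_RGB2HSV)
rng={"green":(60,90),"red":(172,186),"yellow":(22,34),"blue":(105,125)}
for n,(a,b) in rng.items():
    hh=hsv[...,0].astype(int)
    if n=="red": hh=np.where(hh<20,hh+180,hh)
    m=(hh>=a)&(hh<=b)&(hsv[...,1]>(165 if n in("red","yellow") else 110)); m[:155]=0;m[205:]=0;m[:,:140]=0;m[:,235:]=0
    m&=(P[...,2]>.08)
    v,u=np.nonzero(m);Q=P[m]
    if len(v): print(n,len(v),(u.mean(),v.mean()),np.round(np.median(Q,0),3),np.round(np.percentile(Q,[3,97],axis=0),3).tolist())
from plant import *
from scipy.spatial.transform import Rotation as R
o=observe(); Rt=R.from_euler('xyz',o['tcp_rot']).as_matrix(); Tc=get_calibration("wrist")["world_from_camera"]
print(np.round(Rt,3).tolist(), "cam in tool",np.round(Rt.T@(Tc[:3,3]-o['eef_pos']),4),np.round(Rt.T@Tc[:3,:3],3).tolist())
B=R.from_matrix([[0,0,1.],[0,1,0],[-1,0,0]])
for p in [(.45,.25,.4),(.5,.2,.42),(.45,-.13,.38),(.5,-.13,.4)]:
  for yaw in (0,np.pi/2,-np.pi/2,np.pi):
    e=(R.from_euler('z',yaw)*B).as_euler('xyz')
    q=inverse_kinematics(p,e);print(p,round(yaw,2),np.round(e,2),None if q is None else np.round(q,2))
```

```text
red 138 (np.float64(169.7391304347826), np.float64(173.2753623188406)) [0.625 0.239 0.132] [[0.599, 0.231, 0.113], [0.656, 0.249, 0.148]]
blue 89 (np.float64(211.59550561797752), np.float64(178.47191011235955)) [0.606 0.121 0.136] [[0.579, 0.112, 0.121], [0.636, 0.128, 0.148]]
[[-0.001, 0.308, 0.951], [-0.001, 0.951, -0.308], [-1.0, -0.002, -0.0]] cam in tool [-0.1437 -0.0002 -0.0665] [[0.0, -0.265, 0.964], [1.0, 0.0, 0.0], [-0.0, 0.964, 0.265]]
(0.45, 0.25, 0.4) 0 [-0.    1.57  0.  ] [ 0.35 -0.1   1.55 -0.    1.69 -1.22]
(0.45, 0.25, 0.4) 1.57 [-1.57  1.57  0.  ] None
(0.45, 0.25, 0.4) -1.57 [1.57 1.57 0.  ] [ 0.35 -0.1   1.55 -0.    1.69  0.35]
(0.45, 0.25, 0.4) 3.14 [-3.14  1.57  0.  ] [ 0.35 -0.1   1.55 -0.    1.69  1.92]
(0.5, 0.2, 0.42) 0 [-0.    1.57  0.  ] [ 0.23 -0.04  1.46 -0.    1.72 -1.34]
(0.5, 0.2, 0.42) 1.57 [-1.57  1.57  0.  ] None
(0.5, 0.2, 0.42) -1.57 [1.57 1.57 0.  ] [ 0.23 -0.04  1.46 -0.    1.72  0.23]
(0.5, 0.2, 0.42) 3.14 [-3.14  1.57  0.  ] [ 0.23 -0.04  1.46 -0.    1.72  1.8 ]
(0.45, -0.13, 0.38) 0 [-0.    1.57  0.  ] [-0.45 -0.22  1.69  0.    1.67 -2.02]
(0.45, -0.13, 0.38) 1.57 [-1.57  1.57  0.  ] None
(0.45, -0.13, 0.38) -1.57 [1.57 1.57 0.  ] [-0.45 -0.22  1.69  0.    1.67 -0.45]
(0.45, -0.13, 0.38) 3.14 [-3.14  1.57  0.  ] [-0.45 -0.22  1.69  0.    1.67  1.12]
(0.5, -0.13, 0.4) 0 [-0.    1.57  0.  ] [-0.41 -0.1   1.55  0.    1.69 -1.98]
(0.5, -0.13, 0.4) 1.57 [-1.57  1.57  0.  ] None
(0.5, -0.13, 0.4) -1.57 [1.57 1.57 0.  ] [-0.41 -0.1   1.55  0.    1.69 -0.41]
(0.5, -0.13, 0.4) 3.14 [-3.14  1.57  0.  ] [-0.41 -0.1   1.55  0.    1.69  1.16]<sys>:0: UserWarning: Gimbal lock detected. Setting third angle to zero since it is not possible to uniquely determine all angles.
```

```bash
cat >> h.py <<'E'
def wcloud(d,K,T):
    v,u=np.mgrid[:d.shape[0],:d.shape[1]].astype(float)
    x=(u-K[0,2])/K[0,0];y=(v-K[1,2])/K[1,1];r=np.hypot(x,y)+1e-9
    t=np.tan(r)/r
    P=np.stack([x*t*d,y*t*d,d],-1)
    return P@T[:3,:3].T+T[:3,3]
def proj(X,K,T):
    c=(np.asarray(X)-T[:3,3])@T[:3,:3]
    rr=np.hypot(c[...,0],c[...,1]);th=np.arctan2(rr,c[...,2])
    s=th/rr
    return np.stack([K[0,2]+K[0,0]*c[...,0]*s,K[1,2]+K[1,1]*c[...,1]*s],-1)
def snap(n,tag):
    from plant import get_image,get_calibration
    c=get_calibration(n);im,d=get_image(n)
    cv2.imwrite(f"pics/{n}{tag}.png",im[:,:,::-1]);np.save(f"pics/{n}{tag}.npy",d);np.save(f"pics/{n}{tag}i.npy",im)
    np.savez(f"pics/{n}{tag}c.npz",K=c["intrinsics"],T=c["world_from_camera"])
E
python3 - <<'E'
from h import *
from plant import *
e=[1.5708,1.5708,0]
movep([.52,.13,.38],e);hold(.3);snap("wrist","R")
movep([.52,-.19,.36],e);hold(.3);snap("wrist","F")
print(observe()['time_s'],observe()['eef_pos'])
E
```

```text
4.175 [ 0.52023117 -0.18930078  0.3601032 ]
```

View pics/wristR.png

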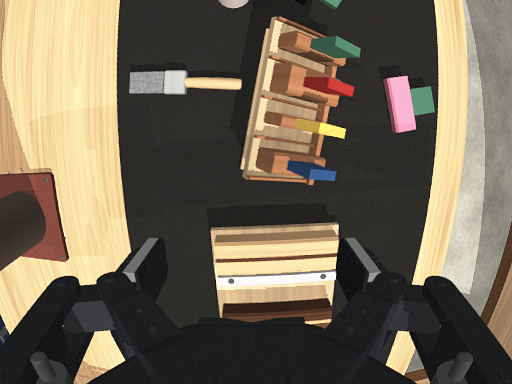

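View pics/wristF.png

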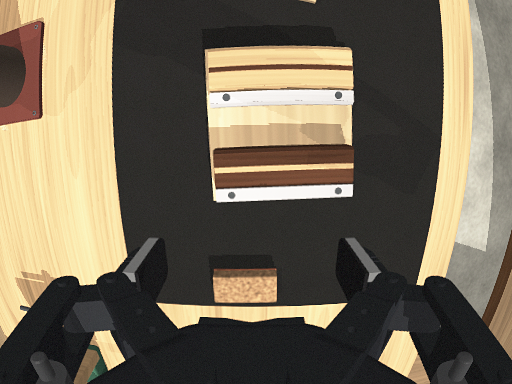

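```bash
cat >> h.py <<'E'
def ortho(im,K,T,z,x0,x1,y0,y1,s=0.0005):
    xs=np.arange(x0,x1,s);ys=np.arange(y0,y1,s)
    X,Y=np.meshgrid(xs,ys)  # row=y, col=x
    p=proj(np.stack([X,Y,np.full_like(X,z)],-1),K,T).astype(np.float32)
    return cv2.remap(im,p[...,0],p[...,1],cv2.INTER_CUBIC)
E
python3 - <<'E'
from h import *
im,d,K,T=load("wrist","F");P=wcloud(d,K,T)
o=ortho(im,K,T,.055,.42,.70,-.28,.03)
cv2.imwrite("pics/orthoF.png",o[:,:,::-1]);print(o.shape)
m=np.abs(P[...,2]-.055)<.006
m[230:]=0
Q=P[m];print(len(Q),np.median(Q[:,2]),np.percentile(Q,[1,99],axis=0))
# bright wall edges: per column in ortho gray, find transitions
g=cv2.GaussianBlur(cv2.cvtColor(o,cv2.COLOR_RGB2LAB)[...,0].astype(np.float32),(0,0),1.5)
h=(P[...,2])
ground=np.abs(P[100:200,130:190,2]).mean();print("bench z",P[100:200,130:190,2].mean(),"gap floor",np.median(P[112:135,230:330,2]))
# height per-pixel edge of gap: for each image column, subpixel crossing where z=0.035
L=[];Rr=[]
for u in range(222,346,2):
    z=P[95:160,u,2]; lo=np.nonzero(z<.035)[0]
    if len(lo)<5: continue
    a=95+lo[0];b=95+lo[-1]
    L.append(P[a-1,u,:2]); Rr.append(P[b+1,u,:2])
for A in (np.array(L),np.array(Rr)):
    f=np.polyfit(A[:,0]-.56,A[:,1],1);r=A[:,1]-np.polyval(f,A[:,0]-.56);print("edge slope,y@.56",f,r.std(),len(A))
E
```

```text
(621, 560, 3)
15616 0.05605305955229553 [[ 0.06354136 -0.25224415  0.05075385]
 [ 0.67773424 -0.01389778  0.05836519]]
bench z 0.002569705599902834 gap floor 0.01620810389302113
edge slope,y@.56 [ 0.0408117  -0.10594914] 0.0005652182985032518 62
edge slope,y@.56 [ 0.04354436 -0.1724657 ] 0.0003558487844444331 62
```

View pics/orthoF.png

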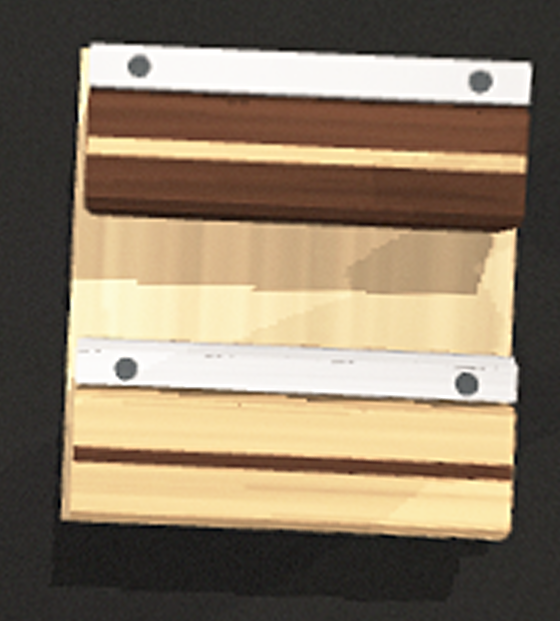

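```bash
cat > fit.py <<'E'
from h import *
from scipy.optimize import minimize
im,d,K,T=load("wrist","R");P=wcloud(d,K,T)
hsv=cv2.cvtColor(cv2.bilateralFilter(im,5,30,3),cv2.COLOR_RGB2HSV).astype(int);H=hsv[...,0]
H=np.where(H>170,H-180,H)
seeds={"green":(335,47),"red":(328,87),"yellow":(325,128),"blue":(320,172)}
for k,(u,v) in seeds.items(): print(k,hsv[v,u],np.round(P[v,u],3))
rg={"green":(65,90,90),"red":(-10,5,175),"yellow":(22,35,150),"blue":(100,130,120)}
M={}
for k,(a,b,s) in rg.items():
    m=((H>=a)&(H<=b)&(hsv[...,1]>s)).astype(np.uint8)
    n,l,st,c=cv2.connectedComponentsWithStats(m)
    i=max(range(1,n),key=lambda i:-np.hypot(*(c[i]-seeds[k])) if st[i,4]>60 else -1e9)
    M[k]=l==i;print(k,st[i],c[i].round(1), np.round(np.median(P[M[k]],0),3),np.round(np.percentile(P[M[k]],[2,98],axis=0),3).tolist())
names=["green","red","yellow","blue"]
c30,s30=np.cos(np.pi/6),np.sin(np.pi/6)
box=np.array([[sx*.025,sy*.007,z] for sx in(-1,1) for sy in(-1,1) for z in(.045,.095)])
def pose(p,dy):
    # yaw about z; lean away (+x world). packer x up slope = -x world side
    X,Y,yaw,z0=p
    ex=np.array([-np.cos(yaw)*c30,-np.sin(yaw)*c30,s30])
    ez=np.array([np.cos(yaw)*s30,np.sin(yaw)*s30,c30])
    ey=np.cross(ez,ex)   # ~ -y world
    o=np.array([X,Y,z0])-ey*dy
    return np.column_stack([ex,ey,ez]),o
def hull(p,dy):
    R,o=pose(p,dy);return cv2.convexHull(proj(box@R.T+o,K,T).astype(np.float32))[:,0]
S=4
def ras(h):
    z=np.zeros((230*S,512*S),np.uint8)
    cv2.fillConvexPoly(z,np.round((h+.5)*S*16).astype(int),1,shift=4)
    return z
big={k:cv2.resize(M[k][:230].astype(np.uint8),None,fx=S,fy=S,interpolation=0) for k in names}
def iou(k,h):
    a=ras(h);b=big[k];i=(a&b).sum();return i/(a.sum()+b.sum()-i)
def loss(p): return -sum(iou(k,hull(p,dy)) for k,dy in zip(names,(.09,.03,-.03,-.09)))
E
python3 - <<'E'
from fit import *
best=None
for z0 in (.045,.06,.075):
    p0=np.array([.59,.19,-.15,z0])
    r=minimize(loss,p0,method="Nelder-Mead",options=dict(initial_simplex=p0+np.vstack([np.zeros(4),np.diag([.03,.03,.1,.02])]),maxiter=250,xatol=1e-4,fatol=1e-4))
    print(r.x.round(4),r.fun)
    if best is None or r.fun<best.fun: best=r
p=best.x
print([round(iou(k,hull(p,dy)),3) for k,dy in zip(names,(.09,.03,-.03,-.09))])
for k,dy in zip(names,(.09,.03,-.03,-.09)):
    l=lambda q:-iou(k,hull([q[0],q[1],p[2],p[3]],dy))
    r=minimize(l,p[:2],method="Nelder-Mead",options=dict(initial_simplex=np.array([p[:2],p[:2]+[.006,0],p[:2]+[0,.006]])));print(k,(r.x-p[:2])*1000,-r.fun)
np.save("rackfit.npy",p)
o=cv2.resize(im[:230,220:400],None,fx=4,fy=4,interpolation=2)[:,:,::-1].copy()
B=np.array([[sx*.05,sy*.022,z] for sx in(-1,1) for sy in(-1,1) for z in(0,.045)])
for k,dy in zip(names,(.09,.03,-.03,-.09)):
    h=((hull(p,dy)+.5-[220,0])*4).astype(int);cv2.polylines(o,[h],True,(255,255,255),1)
    w={"green":.012,"red":.022,"yellow":.009,"blue":.016}[k]
    R,t=pose(p,dy);b=np.array([[sx*.05,sy*w,.045] for sx,sy in((-1,-1),(-1,1),(1,1),(1,-1))])
    h=((proj(b@R.T+t,K,T)+.5-[220,0])*4).astype(int);cv2.polylines(o,[h],True,(255,255,0),1)
cv2.imwrite("pics/fit.png",o[:600*1])
E
```

```text
green [74 93 90] [0.629 0.29  0.142]
red [  1 187 210] [0.618 0.235 0.147]
yellow [ 28 132 252] [0.616 0.182 0.144]
blue [108 154 154] [0.612 0.122 0.139]
green [311  36  49  22 738] [335.3  47.1] [0.632 0.293 0.128] [[0.605, 0.286, 0.093], [0.667, 0.305, 0.147]]
red [303  77  51  20 658] [328.6  85.6] [0.621 0.238 0.13 ] [[0.595, 0.229, 0.096], [0.658, 0.25, 0.147]]
yellow [297 119  20  12 116] [306.7 124.5] [0.594 0.185 0.126] [[0.585, 0.18, 0.109], [0.604, 0.192, 0.143]]
blue [287 161  50  20 616] [311.7 170.6] [0.601 0.123 0.131] [[0.574, 0.109, 0.096], [0.637, 0.131, 0.147]]
[ 0.5867  0.2155 -0.1764  0.0531] -2.8536119087782317
[ 0.5868  0.2155 -0.176   0.0531] -2.8535386925870303
[ 0.5869  0.2157 -0.1764  0.0539] -2.852999035581968
[np.float64(0.886), np.float64(0.856), np.float64(0.214), np.float64(0.897)]
green [ 0.30986166 -1.03676319] 0.9108964451313756
red [0.32517215 1.31617296] 0.9429034582132565
yellow [0.94702148 1.91162109] 0.21664526672113926
blue [-0.12682772 -0.68318653] 0.9131040892193308
```

Yellow mask is incomplete; loosen it and refit.

```bash
sed -i 's/"yellow":(22,35,150)/"yellow":(24,36,110)/' fit.py
python3 - <<'E'
from fit import *
D=dict(zip(names,(.09,.03,-.03,-.09)))
p0=np.load("rackfit.npy")
r=minimize(loss,p0,method="Nelder-Mead",options=dict(initial_simplex=p0+np.vstack([np.zeros(4),np.diag([.005,.005,.05,.006])]),maxiter=250,xatol=1e-4,fatol=1e-4))
p=r.x;print(p.round(4),r.fun,[round(iou(k,hull(p,D[k])),3) for k in names])
for k in names:
    l=lambda q:-iou(k,hull([q[0],q[1],p[2]+q[2]*10,p[3]],D[k]))
    x0=np.array([p[0],p[1],0])
    r=minimize(l,x0,method="Nelder-Mead",options=dict(initial_simplex=x0+np.vstack([np.zeros(3),np.diag([.004,.004,.004])])));print(k,(r.x[:2]-p[:2])*1000,r.x[2]*10,-r.fun, pose(p,D[k])[1].round(4))
np.save("rackfit.npy",p)
o=cv2.resize(im[:200,220:400],None,fx=3,fy=3,interpolation=2)[:,:,::-1].copy()
for k in names:
    h=((hull(p,D[k])+.5-[220,0])*3).astype(int);cv2.polylines(o,[h],True,(255,255,255),1)
    w={"green":.012,"red":.022,"yellow":.009,"blue":.016}[k]
    R,t=pose(p,D[k]);b=np.array([[sx*.05,sy*w,.045] for sx,sy in((-1,-1),(-1,1),(1,1),(1,-1))])
    h=((proj(b@R.T+t,K,T)+.5-[220,0])*3).astype(int);cv2.polylines(o,[h],True,(255,255,0),1)
cv2.imwrite("pics/fit2.png",o)
E
```

```text
green [74 93 90] [0.629 0.29  0.142]
red [  1 187 210] [0.618 0.235 0.147]
yellow [ 28 132 252] [0.616 0.182 0.144]
blue [108 154 154] [0.612 0.122 0.139]
green [311  36  49  22 738] [335.3  47.1] [0.632 0.293 0.128] [[0.605, 0.286, 0.093], [0.667, 0.305, 0.147]]
red [303  77  51  20 658] [328.6  85.6] [0.621 0.238 0.13 ] [[0.595, 0.229, 0.096], [0.658, 0.25, 0.147]]
yellow [319 123  27  15 281] [331.6 130. ] [0.628 0.179 0.136] [[0.607, 0.17, 0.002], [0.67, 0.187, 0.147]]
blue [287 161  50  20 616] [311.7 170.6] [0.601 0.123 0.131] [[0.574, 0.109, 0.096], [0.637, 0.131, 0.147]]
[ 0.5868  0.2159 -0.1737  0.0536] -3.1145709321504866 [np.float64(0.853), np.float64(0.901), np.float64(0.486), np.float64(0.874)]
green [ 1.04303144 -2.35291574] 0.011610779429808824 0.9120173334365086 [0.6024 0.3045 0.0536]
red [0.3224658  0.52312512] 0.006355538081286054 0.9438384566843956 [0.592  0.2454 0.0536]
yellow [22.13719388 -3.10734338] -0.0055220358251529805 0.5120093731693028 [0.5816 0.1864 0.0536]
blue [ 2.01759204 -0.39383801] -0.02266259042827467 0.9171575502571295 [0.5713 0.1273 0.0536]
```

View pics/fit2.png

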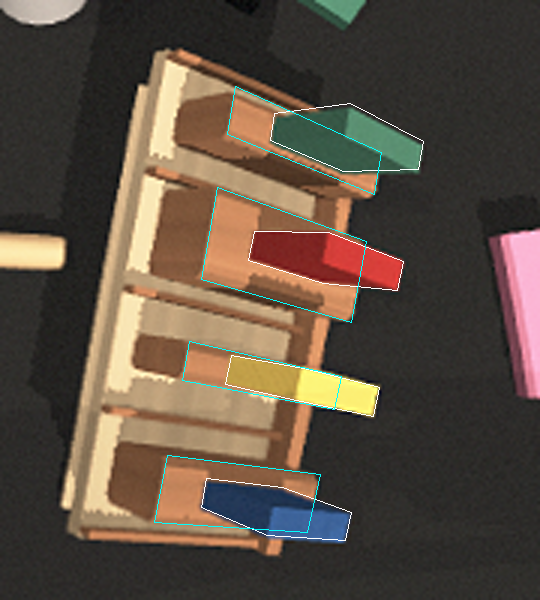

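```bash
cat > g.py <<'E'
from h import *
from plant import *
from scipy.spatial.transform import Rotation as Rot
import warnings;warnings.filterwarnings("ignore")
c30,s30=np.cos(np.pi/6),np.sin(np.pi/6)
p=np.load("rackfit.npy");FY=.0435;FO=np.array([.570,-.136,0])
def rackpose(dy,dyaw=0.,off=(0,0)):
    X,Y,yaw,z0=p;yaw=yaw+dyaw
    ex=np.array([-np.cos(yaw)*c30,-np.sin(yaw)*c30,s30]);ez=np.array([np.cos(yaw)*s30,np.sin(yaw)*s30,c30]);ey=np.cross(ez,ex)
    yw=p[2];e2=np.array([-np.sin(yw),np.cos(yw),0])
    return np.column_stack([ex,ey,ez]),np.array([X+off[0],Y+off[1],z0])+e2*dy
def tool(Rp): # packer axes-> tool
    tx=-Rp[:,2];ty=-Rp[:,0];return Rot.from_matrix(np.column_stack([tx,ty,np.cross(tx,ty)])).as_euler('xyz').tolist()
def up(yaw):
    return tool(Rot.from_euler('z',yaw+np.pi).as_matrix())
def fx(x,y,z): return (Rot.from_euler('z',FY).apply([x,y,z])+FO).tolist()
G=.045+.007
RED=rackpose(.03,.004,(.0003,.0005));YEL=rackpose(-.03)
E
python3 - <<'E'
from g import *
for n,(R,o) in dict(red=RED,yel=YEL).items():
    for h in (G,G+.08,G+.15):
        q=inverse_kinematics(o+R[:,2]*h,tool(R));print(n,h,(o+R[:,2]*h).round(3),None if q is None else np.round(q,2))
for z in (.067,.2,.3):
    q=inverse_kinematics(fx(0,-6e-3,z),up(FY));print(z,None if q is None else np.round(q,2))
E
```

```text
red 0.052 [0.618 0.242 0.099] [0.17 0.81 1.05 0.17 1.78 0.33]
red 0.132 [0.657 0.235 0.168] [0.15 0.85 0.86 0.17 1.93 0.34]
red 0.20199999999999999 [0.692 0.229 0.229] [0.14 0.92 0.63 0.18 2.08 0.36]
yel 0.052 [0.607 0.182 0.099] [0.1  0.75 1.15 0.14 1.75 0.26]
yel 0.132 [0.647 0.175 0.168] [0.08 0.78 0.96 0.13 1.9  0.27]
yel 0.20199999999999999 [0.681 0.169 0.229] [0.07 0.84 0.75 0.14 2.05 0.28]
0.067 [-0.38  0.3   1.75 -0.    1.08 -0.42]
0.2 [-0.38  0.16  1.66  0.    1.33 -0.42]
0.3 [-0.38  0.1   1.54  0.    1.51 -0.42]
```

Run:
```python
from g import *
R,o=RED
movep((o+R[:,2]*(G+.15)).tolist(),tool(R))
gripper_to(.085,f_grip=40)
print(move_l((o+R[:,2]*G).tolist(),feed=.12,max_force=8), observe()['eef_pos'].round(4),(o+R[:,2]*G).round(4))
hold(.2);snap("wrist","G1");print(observe()['time_s'])
```

```text
False [0.6187 0.2416 0.0996] [0.6179 0.2416 0.0987]
7.775
```

View pics/wristG1.png

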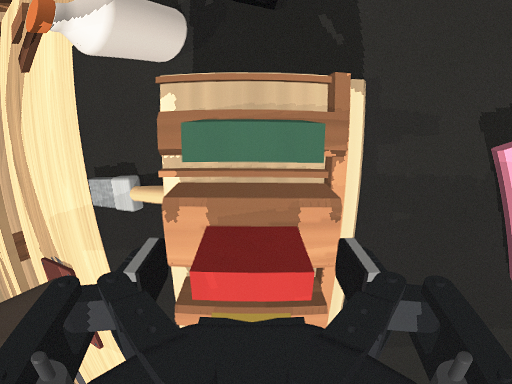

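Run:
```python
from g import *
R,o=RED
gripper_to(.03,f_grip=50);hold(.2);s=observe();print(s['opening'],s['ft_force'].round(1))
print(move_l((o+R[:,2]*(G+.085)).tolist(),feed=.1,max_force=25));s=observe();print(s['opening'],s['ft_force'].round(1))
move_l([.62,.20,.28],feed=.2)
hold(.1);snap("wrist","L1");print(observe()['time_s'],observe()['opening'])
```

```text
0.04934708470017989 [ 2.2 -0.   0.1]
False
0.04941978926666175 [-0.5 -0.4 -2.1]
10.2917 0.04955929746360756
```

View pics/wristL1.png

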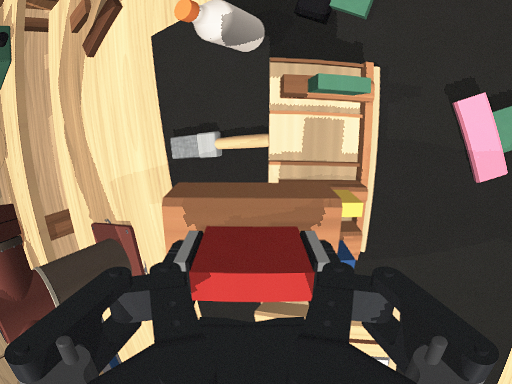

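```bash
cat > held.py <<'E'
from g import *
from scipy.optimize import minimize
def heldfit(tag,hue,show=None):
    im,d,K,T=load("wrist",tag)
    s=observe();Rt=Rot.from_euler('xyz',s['tcp_rot']).as_matrix();t=s['eef_pos']
    # packer axes from tool
    Rp=np.column_stack([-Rt[:,1],np.cross(-Rt[:,0],-Rt[:,1]),-Rt[:,0]])
    hsv=cv2.cvtColor(im,cv2.COLOR_RGB2HSV).astype(int);H=np.where(hsv[...,0]>170,hsv[...,0]-180,hsv[...,0])
    m=((H>=hue[0])&(H<=hue[1])&(hsv[...,1]>hue[2])).astype(np.uint8);m[:205]=0
    n,l,st,c=cv2.connectedComponentsWithStats(m);i=1+np.argmax(st[1:,4]);m=(l==i).astype(np.uint8)
    S=4;b=cv2.resize(m,None,fx=S,fy=S,interpolation=0)
    box=np.array([[sx*.025,sy*.007,z] for sx in(-1,1) for sy in(-1,1) for z in(.045,.095)])
    def hull(x):
        return cv2.convexHull(proj((box+x-[0,0,G])@Rp.T+t,K,T).astype(np.float32))[:,0]
    def loss(x):
        z=np.zeros_like(b);cv2.fillConvexPoly(z,np.round((hull(x)+.5)*S*16).astype(int),1,shift=4)
        i=(z&b).sum();return -i/(z.sum()+b.sum()-i)
    r=minimize(loss,np.zeros(3),method="Nelder-Mead",options=dict(initial_simplex=np.vstack([np.zeros(3),np.eye(3)*.004]),xatol=1e-4,fatol=1e-4))
    print(tag,st[i],"offset mm (packer frame)",(r.x*1000).round(2),"iou",-r.fun,"at0",-loss(np.zeros(3)))
    return r.x
E
python3 - <<'E'
from held import *
heldfit("L1",(-10,5,150))
E
```

```text
L1 [ 189  226  126   76 8495] offset mm (packer frame) [-11.11  32.89  32.89] iou -0.0 at0 -133669152653996.05
```

```bash
sed -i 's/i=(z&b).sum();return -i\/(z.sum()+b.sum()-i)/i=float((z\&b).sum());return -i\/(float(z.sum())+float(b.sum())-i)/' held.py
python3 - <<'E'
from held import *
heldfit("L1",(-10,5,150))
E
```

```text
L1 [ 189  226  126   76 8495] offset mm (packer frame) [ 0.33  0.56 -0.72] iou 0.9861051215893226 at0 0.9757686427106657
```

Run:
```python
from g import *
e=up(FY)
movep(fx(0,-.005,.22),e)
move_l(fx(0,-.005,.135),feed=.15)
print(move_l(fx(0,-.005,.080),feed=.06,max_force=10),observe()['eef_pos'].round(4))
hit=move_l(fx(0,-.005,.062),feed=.02,max_force=8)
s=observe();print(hit,s['eef_pos'].round(4),s['ft_force'].round(1),s['opening'],s['time_s'])
```

```text
False [ 0.5706 -0.1412  0.0805]
True [ 0.5703 -0.1409  0.0689] [-0.5  0.5  4.7] 0.049570587961895535 14.0
```

Run:
```python
from g import *
def fxy(): return Rot.from_euler('z',-FY).apply(observe()['eef_pos']-FO).round(4)
z=observe()['eef_pos'][2]
move_l(fx(0,-.005,z+.001),feed=.03)
hit=move_l(fx(0,-.024,z+.001),feed=.02,max_force=5)
s=observe();print(hit,fxy(),s['ft_force'].round(1))
y=fxy()[1]
move_l(fx(0,y+.0003,z+.001),feed=.02)
hit=move_l(fx(0,y+.0003,z-.004),feed=.02,max_force=5);s=observe();print(hit,fxy(),s['ft_force'].round(1))
gripper_to(.085);hold(.2);print(observe()['ft_force'].round(1),fxy())
move_l(fx(0,y+.0003,.20),feed=.2)
hold(.1);snap("wrist","P1");print(observe()['time_s'])
```

```text
True [-0.0007 -0.014   0.0691] [-0.4 -1.  -1.8]
True [-0.0001 -0.0137  0.0691] [-1.2  0.2  4.3]
[ 0.5 -0.4 -0.2] [-0.001  -0.0133  0.0679]
16.8917
```

View pics/wristP1.png

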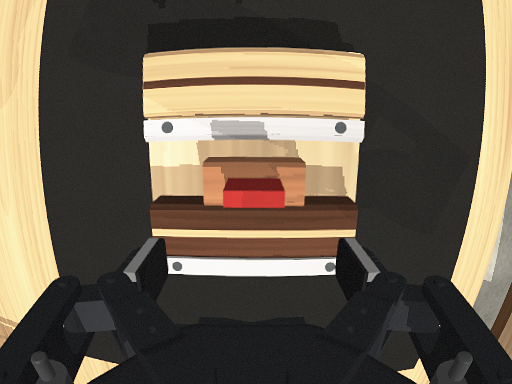

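Run:
```python
from g import *
R,o=YEL
move_l([.60,0,.30],feed=.3)
movep((o+R[:,2]*(G+.15)).tolist(),tool(R))
print(move_l((o+R[:,2]*G).tolist(),feed=.12,max_force=8), observe()['eef_pos'].round(4),(o+R[:,2]*G).round(4))
hold(.1);snap("wrist","G2");print(observe()['time_s'])
```

```text
False [0.6081 0.1818 0.0996] [0.6072 0.1819 0.0987]
20.0417
```

View pics/wristG2.png

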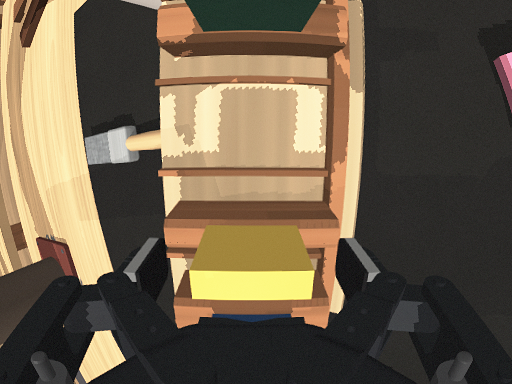

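The yellow tab is centred between the pads (cols 190–313, rows 225–300), on the thinnest body. Grasp and lift.

Run:
```python
from held import *
R,o=YEL
gripper_to(.03,f_grip=50);hold(.2)
print(move_l((o+R[:,2]*(G+.085)).tolist(),feed=.1,max_force=25));s=observe();print(s['opening'],s['ft_force'].round(1))
move_l([.62,.15,.28],feed=.2)
hold(.2);snap("wrist","L2");print(observe()['time_s'],observe()['opening'])
heldfit("L2",(22,36,130))
```

```text
False
0.04885113330718573 [-0.5  0.  -0.7]
22.6333 0.049649677324607934
L2 [ 189  226  126   59 3995] offset mm (packer frame) [ -0.78   3.66 -30.4 ] iou 0.575207609215976 at0 0.4614476846891199
```

View pics/wristL2.png

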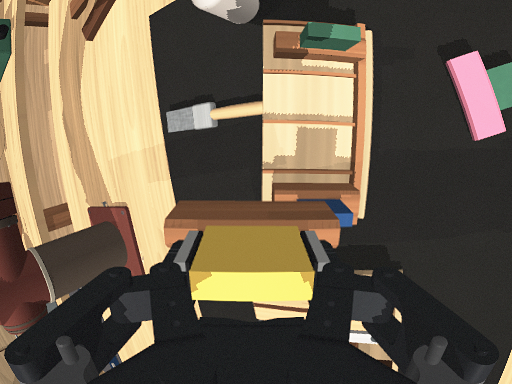

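Run:
```python
from held import *
im=np.load("pics/wristL2i.npy");h=cv2.cvtColor(im,cv2.COLOR_RGB2HSV);print(h[250,250],h[288,250],h[220,250])
heldfit("L2",(22,40,95))
heldfit("L2",(24,45,80))
```

```text
[ 21 162 161] [ 29 124 252] [ 12 135 138]
L2 [ 188  226  127   76 7122] offset mm (packer frame) [ 0.12  0.54 -1.15] iou 0.8256903587887491 at0 0.820246560295988
L2 [ 191  272  122   30 3218] offset mm (packer frame) [ -1.25  36.61 -50.24] iou 0.48348266362214887 at0 0.37118349619978286
```

Run:
```python
from g import *
def fxy(): return Rot.from_euler('z',-FY).apply(observe()['eef_pos']-FO).round(4)
e=up(FY);Y=.0192
move_l([.6,0,.28],feed=.3)
movep(fx(0,Y,.22),e)
move_l(fx(0,Y,.135),feed=.15);print(fxy())
print(move_l(fx(0,Y,.080),feed=.04,max_force=8),fxy(),observe()['ft_force'].round(1))
```

```text
[0.001  0.0193 0.1356]
False [0.0002 0.0191 0.0803] [ 0.5 -0.1 -1.4]
```

Run:
```python
from g import *
def fxy(): return Rot.from_euler('z',-FY).apply(observe()['eef_pos']-FO).round(4)
Y=.0192
print(move_l(fx(0,Y,.062),feed=.02,max_force=8),fxy(),observe()['ft_force'].round(1))
gripper_to(.085);hold(.2)
move_l(fx(0,Y,.22),feed=.2)
hold(.2);movep(fx(0,-.06,.26),up(FY));hold(.2);snap("wrist","P2")
snap("scene","P2");print(observe()['time_s'])
im,d,K,T=load("wrist","P2");P=wcloud(d,K,T)
hsv=cv2.cvtColor(im,cv2.COLOR_RGB2HSV).astype(int);H=np.where(hsv[...,0]>170,hsv[...,0]-180,hsv[...,0])
for n,(a,b,s) in dict(red=(-10,5,170),yel=(22,36,110)).items():
    m=(H>=a)&(H<=b)&(hsv[...,1]>s)&(P[...,2]>.098)&(P[...,2]<.125);Q=P[m]
    Q=(Q-FO)@Rot.from_euler('z',FY).as_matrix();print(n,m.sum(),np.percentile(Q,[3,50,97],axis=0).round(4).tolist())
```

```text
True [0.0001 0.0191 0.0689] [-0.3 -0.8  4.6]
29.3167
red 713 [[-0.0231, -0.0191, 0.1049], [0.0004, -0.0131, 0.1111], [0.0229, -0.0065, 0.1124]]
yel 761 [[-0.0229, 0.0124, 0.1097], [0.0003, 0.0192, 0.1111], [0.0236, 0.0261, 0.1125]]
```

View pics/wristP2.png

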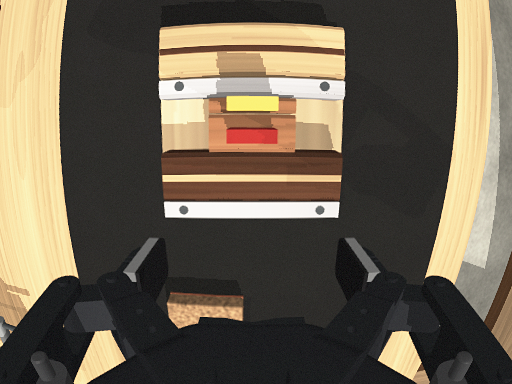

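View pics/sceneP2.png

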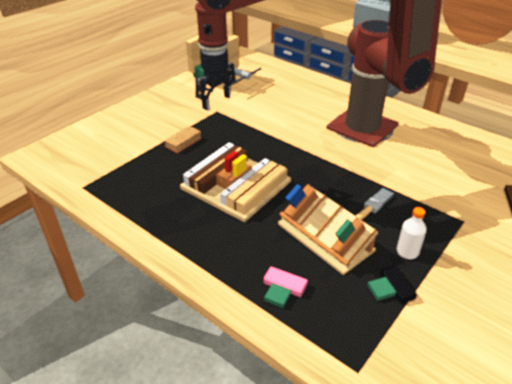

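```bash
python3 -c "
from plant import *
hold(.3);job_done()"
```

```text
the job is handed in; nothing more can be done
```

The walnut blank was in the working bay, leaving a 66 mm gap, so I chose packer44 (red tab) and packer18 (yellow tab), 62 mm together. I lowered packer44 first and slid it lightly against the walnut. Then I lowered packer18 into the remaining space by the fence. The job is handed in at about 29.6 s of the 72 s allowed; no verdict was reported.

**Last checks:**
- **Position:** the two tabs' middles lie within 1 mm of the fixture's middle along x, at y about -13 mm (red) and +19 mm (yellow).
- **Depth:** both tab tops measured 111 mm high against 110 mm expected, so both packers are down on the base. They look upright and in line with the blank in the images.
- **Forces:** the downward and sideways moves were set to stop at a force change of 5 to 10 N. Wrist readings afterwards were under 5 N.
- **Rest of the bench:** by eye in the last picture, the green and blue packers are still in the rack and the glue bottle, brush and sanding block look undisturbed. I didn't measure these again.

**Disagreements:** estimates of the fixture's position from its bolts and from the depth at the gap differed by about 3 mm in y. I used the depth value, and packer44 met the walnut where that value predicted. The yellow tab's colour mask was incomplete, so its in-grip fit was weaker (0.83 overlap, against 0.99 for red). It gave the same sideways offset as the red one, and packer18 went in without touching the sides hard enough to register.

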